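# Find the tin with the loose valve ball

### The job

The spare steel ball for the keg valve lies loose in one of the three sealed tins: pick the tins up and shake or rock them end to end to find the one that rattles, setting any other tin back upright where it stood. Hold the rattling tin forward, level and still over the middle of the white tray, about 10 to 25 cm above it, and finish while holding it there so that the brewer can take it. Never hold a wrong tin out over the tray, and leave the bottle, the mug and the jar alone.

Things in the scene. Friction and masses are not known exactly. Their poses are not given: they have to be found in the camera images.
- tin_red: sealed opaque oblong tin, red lid, white label, aluminium sides: 150 mm long (its x), 54 mm wide (its y), 60 mm tall, flat sided, upright on the bench; take it from above across its width. Origin: centre of its underside, z up. Empty weight of each tin 0.18 to 0.42 kg, drawn anew each time.
- tin_blue: sealed opaque oblong tin, blue lid, white label, aluminium sides: 150 mm long (its x), 54 mm wide (its y), 60 mm tall, flat sided, upright on the bench; take it from above across its width. Origin: centre of its underside, z up. The ball: 34 mm steel, 0.16 kg, hidden in any one of the three; it rolls up to 54 mm either way along the tin.
- tin_green: sealed opaque oblong tin, green lid, white label, aluminium sides: 150 mm long (its x), 54 mm wide (its y), 60 mm tall, flat sided, upright on the bench; take it from above across its width. Origin: centre of its underside, z up. The running ball knocks on the end walls and shifts the tin's balance; the other two have nothing loose inside.
- tray: low white hand-over tray, fixed, 120 mm (x) by 200 mm (y), rim 18 mm high, on the far side of the tins. Origin: centre of its underside, on the bench.
- bottle: brown capped bottle, loose bystander, 62 mm across, 210 mm tall. Origin: centre of its underside.
- jug: white measuring mug, loose bystander, 90 mm across plus a handle, 110 mm tall. Origin: centre of its underside.
- jar: glass jar with red lid, loose bystander, 72 mm across, 90 mm tall. Origin: centre of its underside.

How it is judged:
On the way:
1. the tin with the ball is off the bench and the ball has run to one of its ends (40 mm or more off the middle) (((distance between ball and tin_red below 0.085 m and height (world z) of tin_red above 0.03 m and (x of ball in the frame of tin_red above 0.04 m or x of ball in the frame of tin_red below -0.04 m)) or (distance between ball and tin_blue below 0.085 m and height (world z) of tin_blue above 0.03 m and (x of ball in the frame of tin_blue above 0.04 m or x of ball in the frame of tin_blue below -0.04 m)) or (distance between ball and tin_green below 0.085 m and height (world z) of tin_green above 0.03 m and (x of ball in the frame of tin_green above 0.04 m or x of ball in the frame of tin_green below -0.04 m)))), for 0.02 s.
At the end, for the whole second after the job is handed in: The fingers hold the tin with the ball still and within 0.2 rad of upright, underside 80 to 300 mm above the bench, middle within 50 mm of the tray's middle in plan; the other two tins stand upright on the bench within 40 mm of their start (((distance between ball and tin_red below 0.085 m and horizontal distance between tin_red and tray below 0.05 m and height (world z) of tin_red between 0.08 and 0.3 m and angle between tin_red's own z axis and vertical below 0.2 rad and linear speed of each of tin_red, tin_blue, tin_green below 0.03 m/s and contact force between tin_red and the fingers above 1 N and distance of each of tin_blue, tin_green from where it was at the start of the episode below 0.04 m and angle between each of tin_blue, tin_green's own z axis and vertical below 0.1 rad and height (world z) of each of tin_blue, tin_green below 0.006 m and contact force between tin_red and tin_blue below 0.1 N and contact force between tin_red and tin_green below 0.1 N) or (distance between ball and tin_blue below 0.085 m and horizontal distance between tin_blue and tray below 0.05 m and height (world z) of tin_blue between 0.08 and 0.3 m and angle between tin_blue's own z axis and vertical below 0.2 rad and linear speed of each of tin_blue, tin_red, tin_green below 0.03 m/s and contact force between tin_blue and the fingers above 1 N and distance of each of tin_red, tin_green from where it was at the start of the episode below 0.04 m and angle between each of tin_red, tin_green's own z axis and vertical below 0.1 rad and height (world z) of each of tin_red, tin_green below 0.006 m and contact force between tin_blue and tin_red below 0.1 N and contact force between tin_blue and tin_green below 0.1 N) or (distance between ball and tin_green below 0.085 m and horizontal distance between tin_green and tray below 0.05 m and height (world z) of tin_green between 0.08 and 0.3 m and angle between tin_green's own z axis and vertical below 0.2 rad and linear speed of each of tin_green, tin_red, tin_blue below 0.03 m/s and contact force between tin_green and the fingers above 1 N and distance of each of tin_red, tin_blue from where it was at the start of the episode below 0.04 m and angle between each of tin_red, tin_blue's own z axis and vertical below 0.1 rad and height (world z) of each of tin_red, tin_blue below 0.006 m and contact force between tin_green and tin_red below 0.1 N and contact force between tin_green and tin_blue below 0.1 N))); the arm keeps its last pose, push and grip.
It fails at once if a tin without the ball is held out over the tray (within 50 mm of its middle in plan) ((not (distance between ball and tin_red below 0.085 m) and horizontal distance between tin_red and tray below 0.05 m and height (world z) of tin_red above 0.03 m) or (not (distance between ball and tin_blue below 0.085 m) and horizontal distance between tin_blue and tray below 0.05 m and height (world z) of tin_blue above 0.03 m) or (not (distance between ball and tin_green below 0.085 m) and horizontal distance between tin_green and tray below 0.05 m and height (world z) of tin_green above 0.03 m)).
It fails at once if the bottle was moved by more than 30 mm or tipped (distance of bottle from where it was at the start of the episode above 0.03 m or angle between bottle's own z axis and vertical above 0.3 rad).
It fails at once if the jug was moved by more than 30 mm or tipped (distance of jug from where it was at the start of the episode above 0.03 m or angle between jug's own z axis and vertical above 0.3 rad).
It fails at once if the jar was moved by more than 30 mm or tipped (distance of jar from where it was at the start of the episode above 0.03 m or angle between jar's own z axis and vertical above 0.3 rad).
It also fails if it takes over 72 s, if anything falls off the work surface, if the arm or the gripper's body presses on something with over 40 N, if the wrist force passes 120 N, or if a joint passes its speed limit or range.

### The arm

A 7-joint arm with a two-finger parallel gripper is mounted at the origin on the work surface. World frame = base frame: x ahead of the robot, y to its left, z up, the work surface at z = 0. Lengths are in m, angles in rad, forces in N, time in s.
With the tool pointing down it reaches from about 0.35 to 0.9 m from the base axis. Payload 19.9 kg.
Tool frame: the origin (TCP) lies at the very end of the fingers, on their centre line; the grasp point (between the pads) lies 19 mm behind it; z points along the fingers, y is the line along which they close (so a half turn about z gives the same grasp; the last joint's range is limited). The gripper opens to 85 mm and grips with 20 to 120 N. Pads are 22 mm wide; open, the fingers measure 114 mm over their backs; the gripper's body (76 mm by 85 mm) begins 54 mm behind the grasp point. The pads swing forward as they close: fully open they stand 13 mm farther back than shut.
Start: joints at [-1.165, 0.417, -0.01, 1.614, 0.005, 1.111, -0.053], TCP at [0.271, 0.563, 0.198] pointing down, gripper open.
Joint ranges: [-2.81, 2.81], [-0.39, 2.02], [-1.27, 1.25], [0.06, 2.57], [-1.19, 4.33], [0.19, 2], [-2.82, 2.82]. Speed limits (rad/s): [1.89, 1.89, 2.39, 2.39, 3.01, 3.01, 3.01].

### API

Orientations are given as a unit quaternion [x, y, z, w].
In Python, from cell import read_state, grab_frame, calibration, finish_job gives the robot as it stands.
- The arm moves only by the tool step_arm, never from a script. Its argument "steps" is a list of rows, each an object with "rot": the turn, a rotation vector about the world's x, y, z in degrees, a list of three; "translation": the shift along the world's x, y, z in m, a list of three; "gripper": the opening, from 0 (shut) to 1 (fully open). In form: [{"rot": [rx, ry, rz], "translation": [x, y, z], "gripper": gripper}, ...]. A call has 1 to 12 rows; each row is the pose to reach, as a shift and turn from the pose commanded when the call began; what a row does not reach only later rows make up. A row lasts 1/12 s, in which the tool goes at most 41.7 mm and 7.16 degrees, less where a joint would pass 70% of its speed; a pose out of reach is approached as far as the arm can. A call with a gripper value outside its range is refused whole. The fingers move at their own pace and stop on an object; "newtons" is the grip in N (left out, the last holds). Time passes only in rows, so rows that repeat a pose let the fingers close. It gives the time, the measured TCP pose, the force, the opening and the grip force at its end, in the units of the state.
- read_state(): the state, without advancing time (a new reading comes with each control period).
- grab_frame(name): name is "side" or "top" or "wrist"; returns the picture (400x640x3 uint8, red, green, blue); there is no depth.
- calibration(name): a dict with "camera_matrix" (3x3 intrinsics, pixels), "k1" (the pictures are not rectified: a ray, as slopes to the right and down, at radius r is drawn at 1 + k1 r^2 times it, then the intrinsics apply), "camera_from_world" (4x4, takes a point from world to camera coordinates). Camera axes: x right, y up, looking along -z (the intrinsics and any distortion apply to the point x, -y, -z); pixel columns grow to the right and rows downward; lengths in m; the calibration is good to about 2 mm. A picture is of the moment at which its call begins: read the wrist's pose just before it. calibration takes no time and is no camera call; for the wrist camera it gives the pose at the moment of the call.
- finish_job(): hands the job in; it is judged then, once.
The state is a dict: "time_s": time; "joints": joint angles; "dq": joint speeds; "effort": joint torques, N m; "ee_pos": TCP position; "ee_rot": TCP orientation; "ft_force": force on the tool from outside, world axes, zero at the start; "wrist_torque": the same for the moment, N m; "grip_width": finger opening in m; "gripper_force": force on a finger pad.
Only numpy, scipy, OpenCV 4.12 (cv2) and the standard library are available. Lean on these libraries where they do the work, as an engineer would, in place of code of your own. Each camera call takes 0.05 s, during which the arm holds its last target. There are 200 camera calls.

## Working session

There is one attempt and no reset: what is moved stays moved. The work goes in short steps, Python scripts to look and compute and a tool call to move; the robot and the scene stay as the last step left them, time stands still between calls to the robot, and variables do not carry over. Pictures are saved under pics/ and viewed, at most 10 in all, crops included, and the job is handed in when it is done.

Besides the shell and the picture viewer there is one more tool, called after "Request:" as name(argument=value, ...), one argument or row to a line, values as JSON. step_arm: Moves the arm, as the interface text tells. Its arguments: {"type":"object","properties":{"steps":{"type":"array"},"newtons":{"type":"number"}},"required":["steps"]}

```bash
mkdir -p pics
cat > h.py <<'E'
import numpy as np, cv2
from cell import *
def ray(cal,u,v):
    K=np.array(cal["camera_matrix"]);T=np.array(cal["camera_from_world"])
    xd=np.array([(u-K[0,2])/K[0,0],(v-K[1,2])/K[1,1]]);x=xd.copy()
    for _ in range(20): x=xd/(1+cal["k1"]*(x@x))
    d=T[:3,:3].T@np.array([x[0],-x[1],-1]);o=-T[:3,:3].T@T[:3,3]
    return o,d
def onz(cal,u,v,z):
    o,d=ray(cal,u,v);return o+d*(z-o[2])/d[2]
E
python3 - <<'E'
from h import *
for n in("top","side"):
    cv2.imwrite(f"pics/{n}.png",grab_frame(n)[:,:,::-1])
s=read_state();print(s["ee_pos"],s["ee_rot"],s["ft_force"],s["wrist_torque"],s["time_s"])
E
```

```text
[0.27049429 0.56306317 0.19791335] [ 2.22020033e-01  9.75041950e-01 -5.43372277e-04 -6.68432556e-05] [-0.04606136 -0.6129395  -0.31256076] [ 0.06102878  0.02112517 -0.01933225] 0.1
```

View pics/top.png

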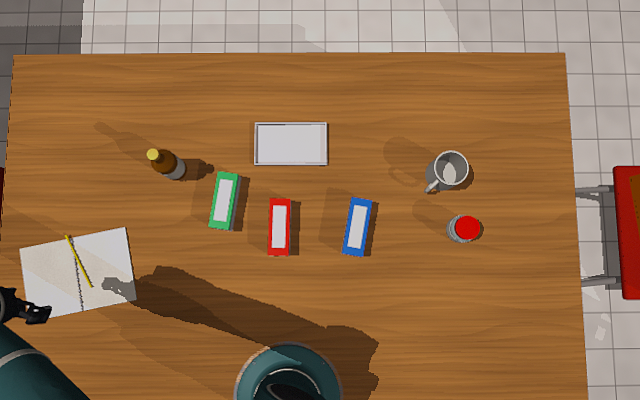

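View pics/side.png

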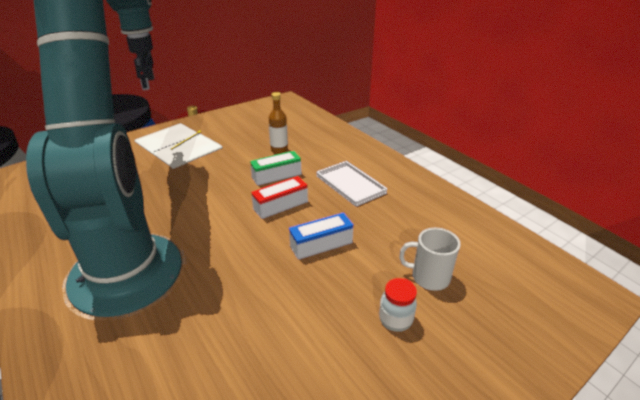

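The top view shows the green tin at about (224,201), red (280,227), blue (357,227) and the tray (291,144). The bottle, at (165,163), is close to green; the mug (450,170) and jar (465,228) stand clear.

Run:
```python
from h import *
im=cv2.imread("pics/top.png");cal=calibration("top")
hsv=cv2.cvtColor(im,cv2.COLOR_BGR2HSV);H,S,V=cv2.split(hsv)
roi={"green":(195,160,250,240),"red":(255,190,302,265),"blue":(330,190,385,265)}
hue={"green":(H>45)&(H<90),"red":(H<5)|(H>174),"blue":(H>100)&(H<130)}
for n,(a,b,c,d) in roi.items():
    m=np.zeros(H.shape,np.uint8);m[b:d,a:c]=(hue[n]&(S>130)&(V>70))[b:d,a:c]*255
    p=cv2.findNonZero(m)
    w=np.array([onz(cal,*q[0],.06)[:2] for q in p],np.float32)
    r=cv2.minAreaRect(w);bx=cv2.boxPoints(r);e=[bx[1]-bx[0],bx[2]-bx[1]];L=max(e,key=np.linalg.norm)
    print(n,len(p),np.round(r[0],4),np.round(r[1],3),"long axis deg",round(np.degrees(np.arctan2(L[1],L[0]))%180,1))
for n,(u,v,z) in {"tray":(291,144,.018),"bottlecap":(153,155,.21),"traycorners":(255,122,.018),"tc2":(327,165,.018),"jug":(451,168,.11),"jar":(467,228,.09)}.items(): print(n,onz(cal,u,v,z)[:2].round(3))
from scipy.spatial.transform import Rotation as R
print(R.from_quat(read_state()["ee_rot"]).as_matrix().round(3))
```

```text
green 556 [0.5207 0.1694] [0.054 0.15 ] long axis deg 171.3
red 598 [0.4502 0.0218] [0.055 0.15 ] long axis deg 178.3
blue 593 [ 0.4494 -0.1828] [0.055 0.15 ] long axis deg 169.6
tray [ 0.681 -0.008]
bottlecap [0.611 0.311]
traycorners [0.744 0.093]
tc2 [ 0.622 -0.107]
jug [ 0.595 -0.424]
jar [ 0.442 -0.464]
[[-0.901  0.433 -0.   ]
 [ 0.433  0.901 -0.001]
 [-0.    -0.001 -1.   ]]
```

Request:
step_arm(
  steps=[
    {"rot": [0,0,17],"translation": [0.25,-0.394,0],"gripper": 1},
    {"rot": [0,0,17],"translation": [0.25,-0.394,0],"gripper": 1},
    {"rot": [0,0,17],"translation": [0.25,-0.394,0],"gripper": 1},
    {"rot": [0,0,17],"translation": [0.25,-0.394,0],"gripper": 1},
    {"rot": [0,0,17],"translation": [0.25,-0.394,0],"gripper": 1},
    {"rot": [0,0,17],"translation": [0.25,-0.394,0],"gripper": 1},
    {"rot": [0,0,17],"translation": [0.25,-0.394,0],"gripper": 1},
    {"rot": [0,0,17],"translation": [0.25,-0.394,0],"gripper": 1},
    {"rot": [0,0,17],"translation": [0.25,-0.394,0],"gripper": 1},
    {"rot": [0,0,17],"translation": [0.25,-0.394,0],"gripper": 1},
    {"rot": [0,0,17],"translation": [0.25,-0.394,0],"gripper": 1},
    {"rot": [0,0,17],"translation": [0.25,-0.394,0],"gripper": 1},
  ],
)

```text
time_s: 1.1
ee_pos: [0.5233, 0.1629, 0.1984]
ee_rot: [0.079, 0.997, -0.001, 0.0]
ft_force: [-0.1, -0.9, -0.2]
grip_width: 0.0853
gripper_force: 0.0
```

Request:
step_arm(
  steps=[
    {"rot": [0,0,0],"translation": [0,0,-0.04],"gripper": 1},
    {"rot": [0,0,0],"translation": [0,0,-0.08],"gripper": 1},
    {"rot": [0,0,0],"translation": [0,0,-0.1],"gripper": 1},
    {"rot": [0,0,0],"translation": [0,0,-0.1],"gripper": 1},
  ],
)

```text
time_s: 1.43
ee_pos: [0.5179, 0.1684, 0.0942]
ee_rot: [0.075, 0.997, -0.002, -0.003]
ft_force: [-1.3, -0.5, 0.2]
grip_width: 0.0854
gripper_force: 0.0
```

Run:
```python
from h import *
cal=calibration("wrist");im=grab_frame("wrist")[:,:,::-1];cv2.imwrite("pics/w1.png",im)
s=read_state();print(s["ee_pos"],s["wrist_torque"])
T=np.array(cal["camera_from_world"]);print((-T[:3,:3].T@T[:3,3]).round(3))
H,S,V=cv2.split(cv2.cvtColor(im.copy(),cv2.COLOR_BGR2HSV));m=((H>45)&(H<90)&(S>130)&(V>50)).astype(np.uint8)
p=cv2.findNonZero(m);w=np.array([onz(cal,*q[0],.06)[:2] for q in p],np.float32);print(len(p),cv2.minAreaRect(w),w.min(0),w.max(0))
```

```text
[0.51934704 0.16896683 0.09692146] [ 0.06164172 -0.04563794 -0.01198416]
[0.446 0.18  0.269]
7029 ((0.5187538862228394, 0.17039817571640015), (0.054437752813100815, 0.14926032721996307), 81.23922729492188) [0.44172028 0.13343693] [0.5963744  0.20820051]
```

View pics/w1.png

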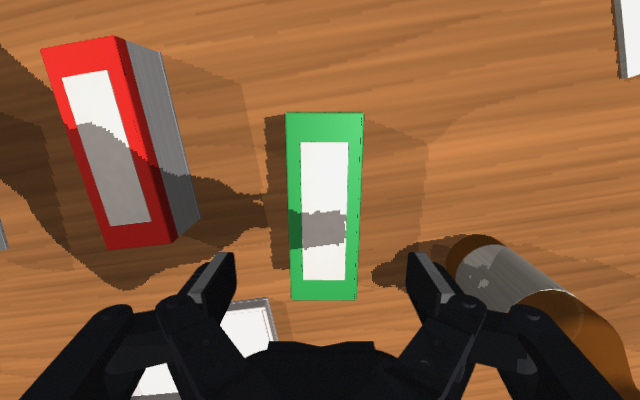

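The wrist view shows the green tin centred between the fingers (lid spanning 285–363 columns). The bottle, at right (450+,240+), is clear of them. I'll go down, grip and lift.

Request:
step_arm(
  steps=[
    {"rot": [0,0,0],"translation": [0,0,-0.035],"gripper": 1},
    {"rot": [0,0,0],"translation": [0,0,-0.065],"gripper": 1},
    {"rot": [0,0,0],"translation": [0,0,-0.076],"gripper": 1},
    {"rot": [0,0,0],"translation": [0,0,-0.076],"gripper": 1},
    {"rot": [0,0,0],"translation": [0,0,-0.076],"gripper": 0.3},
    {"rot": [0,0,0],"translation": [0,0,-0.076],"gripper": 0.3},
    {"rot": [0,0,0],"translation": [0,0,-0.076],"gripper": 0.3},
    {"rot": [0,0,0],"translation": [0,0,-0.076],"gripper": 0.3},
    {"rot": [0,0,0],"translation": [0,0,-0.076],"gripper": 0.3},
    {"rot": [0,0,0],"translation": [0,0,-0.076],"gripper": 0.3},
  ],
  newtons=80,
)

```text
time_s: 2.32
ee_pos: [0.5235, 0.1697, 0.0269]
ee_rot: [0.076, 0.997, 0.001, 0.003]
ft_force: [-10.9, -7.2, 56.2]
grip_width: 0.0262
gripper_force: 28.2
```

Run:
```python
from h import *
im=grab_frame("wrist")[:,:,::-1];im2=grab_frame("side")[:,:,::-1]
s=read_state();print(s["ee_pos"],s["ft_force"],s["grip_width"],s["gripper_force"])
cv2.imwrite("pics/w2.png",np.hstack([cv2.resize(im,(400,250)),cv2.resize(im2[120:260,200:424],(400,250))]))
```

```text
[0.52354339 0.16972347 0.02690546] [-11.21229593  -6.46924088  57.23820101] 0.026009798628339527 28.067781839054078
```

View pics/w2.png

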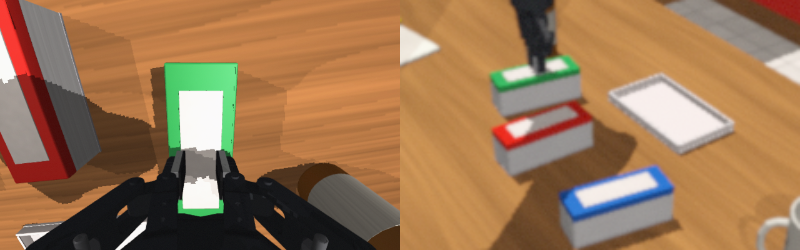

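Run:
```python
from h import *
cal=calibration("wrist")
im=cv2.imread("pics/w1.png")
# wrist camera moves with tool: current cal is z-shifted by ~-0.070 from w1
a=ray(cal,232,255);b=ray(cal,411,255)
k=.085/np.linalg.norm(a[1]-b[1])
print("tip rel TCP z (w1):",(a[0]+k*a[1])-np.array([.5235,.1697,.0269]),(b[0]+k*b[1])-np.array([.5235,.1697,.0269]))
print("side px of TCP:")
c=calibration("side");T=np.array(c["camera_from_world"]);K=np.array(c["camera_matrix"])
for P in([.5235,.1697,.0269],[.5235,.1697,.06]):
    p=T[:3,:3]@P+T[:3,3];x=np.array([p[0],-p[1]])/-p[2];x*=1+c["k1"]*(x@x);print(x[0]*K[0,0]+K[0,2],x[1]*K[1,1]+K[1,2])
im=grab_frame("side")[:,:,::-1];cv2.imwrite("pics/s2.png",cv2.resize(im[125:195,240:320],(800,600)))
```

```text
tip rel TCP z (w1): [-0.01560463 -0.04034862  0.04977656] [-0.00276673  0.04367579  0.05007161]
side px of TCP:
277.2258132380007 168.02179420591543
276.5992782438191 158.93432389921088
```

View pics/s2.png

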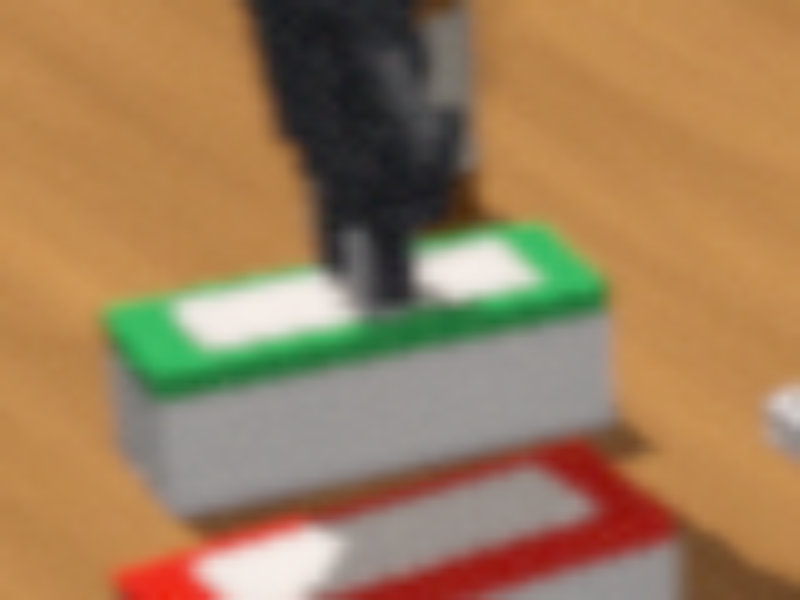

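The fingers closed on top of the lid: their tips sit about 33 mm above the reported TCP. I'll raise the arm, reopen and go deeper.

Request:
step_arm(
  steps=[
    {"rot": [0,0,0],"translation": [0,0,0.03],"gripper": 0.3},
    {"rot": [0,0,0],"translation": [0,0,0.06],"gripper": 1},
    {"rot": [0,0,0],"translation": [0,0,0.06],"gripper": 1},
    {"rot": [0,0,0],"translation": [0,0,0.06],"gripper": 1},
    {"rot": [0,0,0],"translation": [0,0,0.06],"gripper": 1},
    {"rot": [0,0,0],"translation": [0,0,0.06],"gripper": 1},
    {"rot": [0,0,0],"translation": [0,0,0.06],"gripper": 1},
  ],
)

```text
time_s: 3.05
ee_pos: [0.5202, 0.1692, 0.0818]
ee_rot: [0.075, 0.997, -0.0, -0.001]
ft_force: [0.2, 0.3, 0.2]
grip_width: 0.085
gripper_force: 0.0
```

Run:
```python
from h import *
cal=calibration("wrist");s=read_state();im=grab_frame("wrist")[:,:,::-1].copy();cv2.imwrite("pics/w3.png",im)
print(s["ee_pos"],s["ft_force"],s["wrist_torque"],s["grip_width"])
H,S,V=cv2.split(cv2.cvtColor(im,cv2.COLOR_BGR2HSV));m=((H>45)&(H<90)&(S>130)&(V>50)).astype(np.uint8)
p=cv2.findNonZero(m);w=np.array([onz(cal,*q[0],.06)[:2] for q in p],np.float32);print(cv2.minAreaRect(w))
```

```text
[0.52017493 0.16918841 0.0818136 ] [0.20513527 0.25446294 0.20362448] [-0.0080503   0.0174041   0.01267861] 0.08504820862148917
((0.5190016031265259, 0.1704506278038025), (0.054252613335847855, 0.14905498921871185), 81.23133087158203)
```

View pics/w3.png

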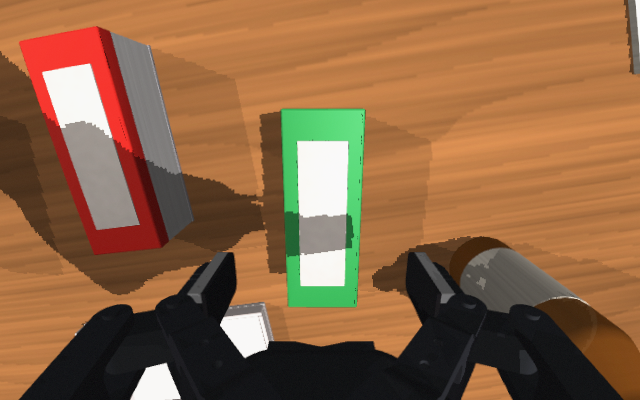

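The green tin has not moved and is still centred between the open fingers (tips at columns 232 and 411). Going deeper.

Request:
step_arm(
  steps=[
    {"rot": [0,0,0],"translation": [0,0,-0.035],"gripper": 1},
    {"rot": [0,0,0],"translation": [0,0,-0.06],"gripper": 1},
    {"rot": [0,0,0],"translation": [0,0,-0.075],"gripper": 1},
    {"rot": [0,0,0],"translation": [0,0,-0.085],"gripper": 1},
    {"rot": [0,0,0],"translation": [0,0,-0.09],"gripper": 1},
    {"rot": [0,0,0],"translation": [0,0,-0.092],"gripper": 1},
    {"rot": [0,0,0],"translation": [0,0,-0.092],"gripper": 1},
  ],
)

```text
time_s: 3.68
ee_pos: [0.5208, 0.1694, -0.0094]
ee_rot: [0.075, 0.997, -0.0, 0.0]
ft_force: [-0.2, 0.3, 0.4]
grip_width: 0.0856
gripper_force: 0.0
```

No contact on the way down, and the reported TCP is at -9 mm, which confirms the offset. Gripping.

Request:
step_arm(
  steps=[
    {"rot": [0,0,0],"translation": [0,0,0],"gripper": 0.4},
    {"rot": [0,0,0],"translation": [0,0,0],"gripper": 0.4},
    {"rot": [0,0,0],"translation": [0,0,0],"gripper": 0.4},
    {"rot": [0,0,0],"translation": [0,0,0],"gripper": 0.4},
    {"rot": [0,0,0],"translation": [0,0,0],"gripper": 0.4},
    {"rot": [0,0,0],"translation": [0,0,0],"gripper": 0.4},
  ],
  newtons=80,
)

```text
time_s: 4.18
ee_pos: [0.5211, 0.1697, -0.0085]
ee_rot: [0.075, 0.997, 0.0, 0.001]
ft_force: [-3.7, -0.3, 11.0]
grip_width: 0.0532
gripper_force: 84.6
```

Request:
step_arm(
  steps=[
    {"rot": [0,0,0],"translation": [0,0,0.03],"gripper": 0.4},
    {"rot": [0,0,0],"translation": [0,0,0.06],"gripper": 0.4},
    {"rot": [0,0,0],"translation": [0,0,0.09],"gripper": 0.4},
    {"rot": [0,0,0],"translation": [0,0,0.11],"gripper": 0.4},
    {"rot": [0,0,0],"translation": [0,0,0.12],"gripper": 0.4},
    {"rot": [0,0,0],"translation": [0,0,0.12],"gripper": 0.4},
    {"rot": [0,0,0],"translation": [0,0,0.12],"gripper": 0.4},
    {"rot": [0,0,0],"translation": [0,0,0.12],"gripper": 0.4},
    {"rot": [0,0,0],"translation": [0,0,0.12],"gripper": 0.4},
    {"rot": [0,0,0],"translation": [0,0,0.12],"gripper": 0.4},
  ],
)

```text
time_s: 5.02
ee_pos: [0.52, 0.1691, 0.1093]
ee_rot: [0.075, 0.997, -0.0, -0.001]
ft_force: [-0.0, -0.3, -3.3]
grip_width: 0.0528
gripper_force: 86.7
```

```bash
cat > st.py <<'E'
from h import *
from scipy.spatial.transform import Rotation as R
s=read_state();M=R.from_quat(s["ee_rot"]).as_matrix()
t=np.array(s["wrist_torque"]);print(s["time_s"],np.round(s["ee_pos"],4),"F",np.round(s["ft_force"],2),"tool-frame T",(M.T@t).round(3),"tilt",np.degrees(np.arcsin(M[2,0])).round(1),s["grip_width"])
E
python3 st.py
```

```text
5.0167 [0.52   0.1691 0.1093] F [-0.02 -0.34 -3.28] tool-frame T [0.047 0.021 0.005] tilt 0.1 0.05281649371161291
```

Request:
step_arm(
  steps=[
    {"rot": [1,6,0],"translation": [0,0,0],"gripper": 0.4},
    {"rot": [1.9,12,0],"translation": [0,0,0],"gripper": 0.4},
    {"rot": [2.7,18,0],"translation": [0,0,0],"gripper": 0.4},
    {"rot": [2.7,18,0],"translation": [0,0,0],"gripper": 0.4},
    {"rot": [2.7,18,0],"translation": [0,0,0],"gripper": 0.4},
    {"rot": [2.7,18,0],"translation": [0,0,0],"gripper": 0.4},
    {"rot": [2.7,18,0],"translation": [0,0,0],"gripper": 0.4},
    {"rot": [2.7,18,0],"translation": [0,0,0],"gripper": 0.4},
    {"rot": [2.7,18,0],"translation": [0,0,0],"gripper": 0.4},
    {"rot": [2.7,18,0],"translation": [0,0,0],"gripper": 0.4},
    {"rot": [2.7,18,0],"translation": [0,0,0],"gripper": 0.4},
  ],
)

```text
time_s: 5.93
ee_pos: [0.5205, 0.1695, 0.1108]
ee_rot: [0.074, 0.985, 0.012, -0.157]
ft_force: [-0.2, -1.2, -3.5]
grip_width: 0.0527
gripper_force: 86.7
```

```bash
python3 st.py
```

```text
5.9333 [0.5205 0.1695 0.1108] F [-0.21 -1.18 -3.53] tool-frame T [-0.023 -0.65  -0.024] tilt 18.2 0.052675820098762705
```

Request:
step_arm(
  steps=[
    {"rot": [-1,-6,0],"translation": [0,0,0],"gripper": 0.4},
    {"rot": [-1.9,-12,0],"translation": [0,0,0],"gripper": 0.4},
    {"rot": [-2.7,-18,0],"translation": [0,0,0],"gripper": 0.4},
    {"rot": [-3.7,-24,0],"translation": [0,0,0],"gripper": 0.4},
    {"rot": [-4.6,-30,0],"translation": [0,0,0],"gripper": 0.4},
    {"rot": [-5.4,-36,0],"translation": [0,0,0],"gripper": 0.4},
    {"rot": [-5.4,-36,0],"translation": [0,0,0],"gripper": 0.4},
    {"rot": [-5.4,-36,0],"translation": [0,0,0],"gripper": 0.4},
    {"rot": [-5.4,-36,0],"translation": [0,0,0],"gripper": 0.4},
    {"rot": [-5.4,-36,0],"translation": [0,0,0],"gripper": 0.4},
    {"rot": [-5.4,-36,0],"translation": [0,0,0],"gripper": 0.4},
    {"rot": [-5.4,-36,0],"translation": [0,0,0],"gripper": 0.4},
  ],
)

```text
time_s: 6.93
ee_pos: [0.5212, 0.1687, 0.1105]
ee_rot: [0.075, 0.985, -0.012, 0.158]
ft_force: [0.2, -0.1, -3.5]
grip_width: 0.053
gripper_force: 86.8
```

```bash
python3 st.py
```

```text
6.9333 [0.5212 0.1687 0.1105] F [ 0.24 -0.11 -3.54] tool-frame T [ 0.001  0.622 -0.032] tilt -18.2 0.05295815170485418
```

Request:
step_arm(
  steps=[
    {"rot": [1,6,0],"translation": [0,0,0],"gripper": 0.4},
    {"rot": [1.9,12,0],"translation": [0,0,0],"gripper": 0.4},
    {"rot": [2.7,18,0],"translation": [0,0,0],"gripper": 0.4},
    {"rot": [2.7,18,0],"translation": [0,0,0],"gripper": 0.4},
    {"rot": [2.7,18,0],"translation": [0,0,0],"gripper": 0.4},
    {"rot": [2.7,18,0],"translation": [0,0,0],"gripper": 0.4},
    {"rot": [2.7,18,0],"translation": [0,0,0],"gripper": 0.4},
    {"rot": [2.7,18,0],"translation": [0,0,0],"gripper": 0.4},
  ],
)

```text
time_s: 7.6
ee_pos: [0.52, 0.1697, 0.1105]
ee_rot: [0.075, 0.997, -0.0, 0.0]
ft_force: [0.3, -0.4, -4.0]
grip_width: 0.053
gripper_force: 86.7
```

```bash
python3 st.py
```

```text
7.6 [0.52   0.1697 0.1105] F [ 0.28 -0.37 -3.96] tool-frame T [ 0.005 -0.033 -0.001] tilt -0.0 0.05302030342983729
```

```bash
cat > st.py <<'E'
from h import *
from scipy.spatial.transform import Rotation as R
A=[];F=[]
for i in range(7):
    grab_frame("wrist");s=read_state();M=R.from_quat(s["ee_rot"]).as_matrix()
    A.append(M.T@np.array(s["wrist_torque"]));F.append(s["ft_force"])
A=np.array(A)
print(s["time_s"],np.round(s["ee_pos"],4),"F",np.mean(F,0).round(2),"Ty",A[:,1].round(3),A[:,1].mean().round(4),"tilt",np.degrees(np.arcsin(M[2,0])).round(2))
E
python3 st.py
```

```text
7.95 [0.5205 0.1695 0.1105] F [-0.06  0.13 -3.88] Ty [-0.004  0.026 -0.005  0.028 -0.035 -0.003  0.045] 0.0073 tilt -0.01
```

Request:
step_arm(
  steps=[
    {"rot": [0.75,5,0],"translation": [0,0,0],"gripper": 0.4},
    {"rot": [0.75,5,0],"translation": [0,0,0],"gripper": 0.4},
    {"rot": [0.75,5,0],"translation": [0,0,0],"gripper": 0.4},
    {"rot": [0.75,5,0],"translation": [0,0,0],"gripper": 0.4},
    {"rot": [0.75,5,0],"translation": [0,0,0],"gripper": 0.4},
    {"rot": [0.75,5,0],"translation": [0,0,0],"gripper": 0.4},
    {"rot": [0.75,5,0],"translation": [0,0,0],"gripper": 0.4},
    {"rot": [0.75,5,0],"translation": [0,0,0],"gripper": 0.4},
  ],
)

```text
time_s: 8.62
ee_pos: [0.5205, 0.1695, 0.1106]
ee_rot: [0.075, 0.996, 0.003, -0.044]
ft_force: [-0.7, 1.0, -3.9]
grip_width: 0.0529
gripper_force: 86.7
```

```bash
python3 st.py
```

```text
8.9667 [0.5206 0.1694 0.1104] F [ 0.14 -0.35 -3.88] Ty [-0.189 -0.181 -0.204 -0.119 -0.203 -0.192 -0.243] -0.1901 tilt 5.05
```

Request:
step_arm(
  steps=[
    {"rot": [-0.75,-5,0],"translation": [0,0,0],"gripper": 0.4},
    {"rot": [-1.5,-10,0],"translation": [0,0,0],"gripper": 0.4},
    {"rot": [-1.5,-10,0],"translation": [0,0,0],"gripper": 0.4},
    {"rot": [-1.5,-10,0],"translation": [0,0,0],"gripper": 0.4},
    {"rot": [-1.5,-10,0],"translation": [0,0,0],"gripper": 0.4},
    {"rot": [-1.5,-10,0],"translation": [0,0,0],"gripper": 0.4},
    {"rot": [-1.5,-10,0],"translation": [0,0,0],"gripper": 0.4},
    {"rot": [-1.5,-10,0],"translation": [0,0,0],"gripper": 0.4},
    {"rot": [-1.5,-10,0],"translation": [0,0,0],"gripper": 0.4},
  ],
)

```text
time_s: 9.72
ee_pos: [0.5208, 0.1691, 0.1103]
ee_rot: [0.076, 0.996, -0.003, 0.044]
ft_force: [-0.1, -0.5, -4.3]
grip_width: 0.0533
gripper_force: 86.8
```

```bash
python3 st.py
```

```text
10.0667 [0.5206 0.1694 0.1104] F [ 0.12 -0.29 -3.68] Ty [0.185 0.142 0.182 0.129 0.121 0.154 0.137] 0.15 tilt -5.05
```

At 5° of tilt the torque is ±0.17, purely proportional to the 18° value (0.18 expected, against 0.24 with a ball). Green is empty, so it goes back.

Request:
step_arm(
  steps=[
    {"rot": [0.75,5,0],"translation": [0,0,0],"gripper": 0.4},
    {"rot": [0.75,5,0],"translation": [0,0,-0.03],"gripper": 0.4},
    {"rot": [0.75,5,0],"translation": [0,0,-0.06],"gripper": 0.4},
    {"rot": [0.75,5,0],"translation": [0,0,-0.085],"gripper": 0.4},
    {"rot": [0.75,5,0],"translation": [0,0,-0.1],"gripper": 0.4},
    {"rot": [0.75,5,0],"translation": [0,0,-0.11],"gripper": 0.4},
    {"rot": [0.75,5,0],"translation": [0,0,-0.115],"gripper": 0.4},
    {"rot": [0.75,5,0],"translation": [0,0,-0.119],"gripper": 0.4},
    {"rot": [0.75,5,0],"translation": [0,0,-0.119],"gripper": 0.4},
    {"rot": [0.75,5,0],"translation": [0,0,-0.119],"gripper": 0.4},
  ],
)

```text
time_s: 10.9
ee_pos: [0.5213, 0.1696, -0.0077]
ee_rot: [0.075, 0.997, 0.0, 0.001]
ft_force: [-0.1, -0.3, -3.5]
grip_width: 0.0529
gripper_force: 86.7
```

Request:
step_arm(
  steps=[
    {"rot": [0,0,0],"translation": [0,0,0],"gripper": 1},
    {"rot": [0,0,0],"translation": [0,0,0],"gripper": 1},
    {"rot": [0,0,0],"translation": [0,0,0],"gripper": 1},
    {"rot": [0,0,0],"translation": [0,0,0],"gripper": 1},
    {"rot": [0,0,0],"translation": [0,0,0],"gripper": 1},
    {"rot": [0,0,0],"translation": [0,0,0.03],"gripper": 1},
    {"rot": [0,0,0],"translation": [0,0,0.06],"gripper": 1},
    {"rot": [0,0,0],"translation": [0,0,0.09],"gripper": 1},
    {"rot": [0,0,0],"translation": [0,0,0.12],"gripper": 1},
    {"rot": [0,0,0],"translation": [0,0,0.12],"gripper": 1},
    {"rot": [0,0,0],"translation": [0,0,0.12],"gripper": 1},
  ],
)

```text
time_s: 11.82
ee_pos: [0.5215, 0.1698, 0.113]
ee_rot: [0.075, 0.997, 0.001, 0.001]
ft_force: [-0.6, 0.0, -1.2]
grip_width: 0.0852
gripper_force: 0.0
```

```bash
cat > lid.py <<'E'
from h import *
import sys
n=sys.argv[1];cal=calibration("wrist");s=read_state();im=grab_frame("wrist")[:,:,::-1].copy()
H,S,V=cv2.split(cv2.cvtColor(im,cv2.COLOR_BGR2HSV))
hue={"green":(H>45)&(H<90),"red":(H<4)|(H>175),"blue":(H>100)&(H<130)}[n]
m=(hue&(S>130)&(V>50)).astype(np.uint8)
c=max(cv2.findContours(m,0,2)[0],key=cv2.contourArea)
w=np.array([onz(cal,*q[0],.06)[:2] for q in c],np.float32);print(s["time_s"],s["ee_pos"],s["ee_rot"].round(4),cv2.minAreaRect(w))
E
python3 lid.py green; python3 lid.py red
```

```text
11.8167 [0.52147938 0.16975017 0.1129784 ] [7.540e-02 9.971e-01 7.000e-04 1.400e-03] ((0.5188952684402466, 0.16987527906894684), (0.05422984063625336, 0.14816537499427795), 81.2291488647461)
11.8667 [0.52064799 0.16946226 0.11160591] [7.540e-02 9.972e-01 2.000e-04 3.000e-04] ((0.4487411081790924, 0.026140760630369186), (0.060708437114953995, 0.14963574707508087), 88.28052520751953)
```

Green stands back in its place. Moving to red.

Request:
step_arm(
  steps=[
    {"rot": [0,0,7],"translation": [-0.018,-0.037,0],"gripper": 1},
    {"rot": [0,0,7],"translation": [-0.036,-0.074,0],"gripper": 1},
    {"rot": [0,0,7],"translation": [-0.054,-0.11,0],"gripper": 1},
    {"rot": [0,0,7],"translation": [-0.071,-0.147,0],"gripper": 1},
    {"rot": [0,0,7],"translation": [-0.071,-0.147,0],"gripper": 1},
    {"rot": [0,0,7],"translation": [-0.071,-0.147,0],"gripper": 1},
    {"rot": [0,0,7],"translation": [-0.071,-0.147,0],"gripper": 1},
  ],
)

```text
time_s: 12.5
ee_pos: [0.4495, 0.0226, 0.1109]
ee_rot: [0.015, 1.0, -0.0, -0.0]
ft_force: [-0.6, 0.1, -0.3]
grip_width: 0.0852
gripper_force: 0.0
```

```bash
python3 lid.py red
```

```text
12.5 [0.44949635 0.02259745 0.11087303] [ 1.450e-02  9.999e-01 -1.000e-04 -4.000e-04] ((0.4478711783885956, 0.022337134927511215), (0.05454908683896065, 0.14891228079795837), 88.28661346435547)
```

Request:
step_arm(
  steps=[
    {"rot": [0,0,0],"translation": [0,0,-0.04],"gripper": 1},
    {"rot": [0,0,0],"translation": [0,0,-0.075],"gripper": 1},
    {"rot": [0,0,0],"translation": [0,0,-0.1],"gripper": 1},
    {"rot": [0,0,0],"translation": [0,0,-0.115],"gripper": 1},
    {"rot": [0,0,0],"translation": [0,0,-0.12],"gripper": 1},
    {"rot": [0,0,0],"translation": [0,0,-0.12],"gripper": 1},
    {"rot": [0,0,0],"translation": [0,0,-0.12],"gripper": 0.4},
    {"rot": [0,0,0],"translation": [0,0,-0.12],"gripper": 0.4},
    {"rot": [0,0,0],"translation": [0,0,-0.12],"gripper": 0.4},
    {"rot": [0,0,0],"translation": [0,0,-0.12],"gripper": 0.4},
    {"rot": [0,0,0],"translation": [0,0,-0.12],"gripper": 0.4},
    {"rot": [0,0,0],"translation": [0,0,-0.12],"gripper": 0.4},
  ],
)

```text
time_s: 13.55
ee_pos: [0.4504, 0.0226, -0.0072]
ee_rot: [0.014, 1.0, 0.0, 0.001]
ft_force: [-3.9, 1.3, 13.2]
grip_width: 0.0528
gripper_force: 83.3
```

Request:
step_arm(
  steps=[
    {"rot": [0,0,0],"translation": [0,0,0.03],"gripper": 0.4},
    {"rot": [0,0,0],"translation": [0,0,0.06],"gripper": 0.4},
    {"rot": [0,0,0],"translation": [0,0,0.09],"gripper": 0.4},
    {"rot": [0,0,0],"translation": [0,0,0.11],"gripper": 0.4},
    {"rot": [0.2,6,0],"translation": [0,0,0.12],"gripper": 0.4},
    {"rot": [0.4,12,0],"translation": [0,0,0.12],"gripper": 0.4},
    {"rot": [0.5,18,0],"translation": [0,0,0.12],"gripper": 0.4},
    {"rot": [0.5,18,0],"translation": [0,0,0.12],"gripper": 0.4},
    {"rot": [0.5,18,0],"translation": [0,0,0.12],"gripper": 0.4},
    {"rot": [0.5,18,0],"translation": [0,0,0.12],"gripper": 0.4},
    {"rot": [0.5,18,0],"translation": [0,0,0.12],"gripper": 0.4},
    {"rot": [0.5,18,0],"translation": [0,0,0.12],"gripper": 0.4},
  ],
)

```text
time_s: 14.55
ee_pos: [0.4493, 0.0225, 0.112]
ee_rot: [0.014, 0.988, 0.002, -0.156]
ft_force: [0.5, 0.9, -3.5]
grip_width: 0.0532
gripper_force: 86.6
```

```bash
python3 st.py
```

```text
14.9 [0.4496 0.0224 0.1115] F [-0.01 -0.11 -2.92] Ty [-0.621 -0.6   -0.532 -0.537 -0.576 -0.584 -0.598] -0.5781 tilt 17.99
```

Request:
step_arm(
  steps=[
    {"rot": [-0.2,-6,0],"translation": [0,0,0],"gripper": 0.4},
    {"rot": [-0.4,-13,0],"translation": [0,0,0],"gripper": 0.4},
    {"rot": [-0.4,-13,0],"translation": [0,0,0],"gripper": 0.4},
    {"rot": [-0.4,-13,0],"translation": [0,0,0],"gripper": 0.4},
    {"rot": [-0.4,-13,0],"translation": [0,0,0],"gripper": 0.4},
    {"rot": [-0.4,-13,0],"translation": [0,0,0],"gripper": 0.4},
    {"rot": [-0.4,-13,0],"translation": [0,0,0],"gripper": 0.4},
  ],
)

```text
time_s: 15.48
ee_pos: [0.4501, 0.0223, 0.1113]
ee_rot: [0.015, 0.999, 0.0, -0.044]
ft_force: [-0.0, 0.1, -4.1]
grip_width: 0.0531
gripper_force: 86.7
```

```bash
python3 st.py
```

```text
15.8333 [0.4496 0.0223 0.1114] F [-0.11 -0.02 -3.36] Ty [-0.163 -0.175 -0.121 -0.113 -0.143 -0.121 -0.219] -0.1508 tilt 5.01
```

Request:
step_arm(
  steps=[
    {"rot": [-0.2,-5,0],"translation": [0,0,0],"gripper": 0.4},
    {"rot": [-0.3,-10,0],"translation": [0,0,0],"gripper": 0.4},
    {"rot": [-0.3,-10,0],"translation": [0,0,0],"gripper": 0.4},
    {"rot": [-0.3,-10,0],"translation": [0,0,0],"gripper": 0.4},
    {"rot": [-0.3,-10,0],"translation": [0,0,0],"gripper": 0.4},
    {"rot": [-0.3,-10,0],"translation": [0,0,0],"gripper": 0.4},
    {"rot": [-0.3,-10,0],"translation": [0,0,0],"gripper": 0.4},
    {"rot": [-0.3,-10,0],"translation": [0,0,0],"gripper": 0.4},
    {"rot": [-0.3,-10,0],"translation": [0,0,0],"gripper": 0.4},
  ],
)

```text
time_s: 16.58
ee_pos: [0.4498, 0.0223, 0.1113]
ee_rot: [0.015, 0.999, -0.001, 0.043]
ft_force: [0.2, -0.3, -3.2]
grip_width: 0.0526
gripper_force: 86.7
```

```bash
python3 st.py
```

```text
16.9333 [0.4496 0.0224 0.1115] F [ 0.3  -0.01 -3.52] Ty [0.174 0.159 0.139 0.163 0.119 0.125 0.148] 0.1465 tilt -5.01
```

Red behaves the same way (±0.149 measured, 0.163 expected if empty), so it is empty too. I'll put it back and test blue.

Request:
step_arm(
  steps=[
    {"rot": [0.1,5,0],"translation": [0,0,0],"gripper": 0.4},
    {"rot": [0.1,5,0],"translation": [0,0,-0.03],"gripper": 0.4},
    {"rot": [0.1,5,0],"translation": [0,0,-0.06],"gripper": 0.4},
    {"rot": [0.1,5,0],"translation": [0,0,-0.085],"gripper": 0.4},
    {"rot": [0.1,5,0],"translation": [0,0,-0.1],"gripper": 0.4},
    {"rot": [0.1,5,0],"translation": [0,0,-0.11],"gripper": 0.4},
    {"rot": [0.1,5,0],"translation": [0,0,-0.115],"gripper": 0.4},
    {"rot": [0.1,5,0],"translation": [0,0,-0.119],"gripper": 0.4},
    {"rot": [0.1,5,0],"translation": [0,0,-0.119],"gripper": 0.4},
    {"rot": [0.1,5,0],"translation": [0,0,-0.119],"gripper": 0.4},
  ],
)

```text
time_s: 17.77
ee_pos: [0.4503, 0.0224, -0.0068]
ee_rot: [0.015, 1.0, -0.001, 0.001]
ft_force: [0.2, -0.2, -3.0]
grip_width: 0.0528
gripper_force: 87.2
```

Request:
step_arm(
  steps=[
    {"rot": [0,0,0],"translation": [0,0,0],"gripper": 1},
    {"rot": [0,0,0],"translation": [0,0,0],"gripper": 1},
    {"rot": [0,0,0],"translation": [0,0,0],"gripper": 1},
    {"rot": [0,0,0],"translation": [0,0,0],"gripper": 1},
    {"rot": [0,0,0],"translation": [0,0,0],"gripper": 1},
    {"rot": [0,0,0],"translation": [0,0,0.03],"gripper": 1},
    {"rot": [0,0,0],"translation": [0,0,0.06],"gripper": 1},
    {"rot": [0,0,0],"translation": [0,0,0.09],"gripper": 1},
    {"rot": [0,0,0],"translation": [0,0,0.12],"gripper": 1},
    {"rot": [0,0,0],"translation": [0,0,0.12],"gripper": 1},
    {"rot": [0,0,0],"translation": [0,0,0.12],"gripper": 1},
  ],
)

```text
time_s: 18.68
ee_pos: [0.4505, 0.0226, 0.1139]
ee_rot: [0.014, 1.0, -0.0, 0.002]
ft_force: [-0.4, -0.0, -0.5]
grip_width: 0.0855
gripper_force: 0.0
```

```bash
python3 lid.py red
```

```text
18.6833 [0.45054744 0.02258726 0.11389408] [ 1.450e-02  9.999e-01 -5.000e-04  1.600e-03] ((0.44797080755233765, 0.022647753357887268), (0.05458325147628784, 0.1495390087366104), 88.53538513183594)
```

Request:
step_arm(
  steps=[
    {"rot": [0,0,-3],"translation": [0,-0.04,0],"gripper": 1},
    {"rot": [0,0,-6],"translation": [0,-0.08,0],"gripper": 1},
    {"rot": [0,0,-9],"translation": [0,-0.12,0],"gripper": 1},
    {"rot": [0,0,-9],"translation": [0,-0.16,0],"gripper": 1},
    {"rot": [0,0,-9],"translation": [0,-0.2,0],"gripper": 1},
    {"rot": [0,0,-9],"translation": [0,-0.205,0],"gripper": 1},
    {"rot": [0,0,-9],"translation": [0,-0.205,0],"gripper": 1},
    {"rot": [0,0,-9],"translation": [0,-0.205,0],"gripper": 1},
  ],
)

```text
time_s: 19.4
ee_pos: [0.4489, -0.1826, 0.1113]
ee_rot: [0.093, 0.996, -0.001, -0.001]
ft_force: [0.2, 0.6, 1.0]
grip_width: 0.085
gripper_force: 0.0
```

```bash
python3 lid.py blue
```

```text
19.4 [ 0.44887134 -0.18256241  0.11133659] [ 9.340e-02  9.956e-01 -8.000e-04 -1.100e-03] ((0.4475158452987671, -0.18325269222259521), (0.05451147258281708, 0.14871452748775482), 79.60814666748047)
```

Request:
step_arm(
  steps=[
    {"rot": [0,0,0],"translation": [0,0,-0.04],"gripper": 1},
    {"rot": [0,0,0],"translation": [0,0,-0.075],"gripper": 1},
    {"rot": [0,0,0],"translation": [0,0,-0.1],"gripper": 1},
    {"rot": [0,0,0],"translation": [0,0,-0.115],"gripper": 1},
    {"rot": [0,0,0],"translation": [0,0,-0.12],"gripper": 1},
    {"rot": [0,0,0],"translation": [0,0,-0.12],"gripper": 1},
    {"rot": [0,0,0],"translation": [0,0,-0.12],"gripper": 0.4},
    {"rot": [0,0,0],"translation": [0,0,-0.12],"gripper": 0.4},
    {"rot": [0,0,0],"translation": [0,0,-0.12],"gripper": 0.4},
    {"rot": [0,0,0],"translation": [0,0,-0.12],"gripper": 0.4},
    {"rot": [0,0,0],"translation": [0,0,-0.12],"gripper": 0.4},
    {"rot": [0,0,0],"translation": [0,0,-0.12],"gripper": 0.4},
  ],
)

```text
time_s: 20.45
ee_pos: [0.4504, -0.1828, -0.0061]
ee_rot: [0.093, 0.996, -0.001, 0.001]
ft_force: [-3.9, 1.5, 14.5]
grip_width: 0.0528
gripper_force: 83.2
```

Request:
step_arm(
  steps=[
    {"rot": [0,0,0],"translation": [0,0,0.03],"gripper": 0.4},
    {"rot": [0,0,0],"translation": [0,0,0.06],"gripper": 0.4},
    {"rot": [0,0,0],"translation": [0,0,0.09],"gripper": 0.4},
    {"rot": [0,0,0],"translation": [0,0,0.11],"gripper": 0.4},
    {"rot": [1.1,6,0],"translation": [0,0,0.12],"gripper": 0.4},
    {"rot": [2.2,12,0],"translation": [0,0,0.12],"gripper": 0.4},
    {"rot": [3.3,17.7,0],"translation": [0,0,0.12],"gripper": 0.4},
    {"rot": [3.3,17.7,0],"translation": [0,0,0.12],"gripper": 0.4},
    {"rot": [3.3,17.7,0],"translation": [0,0,0.12],"gripper": 0.4},
    {"rot": [3.3,17.7,0],"translation": [0,0,0.12],"gripper": 0.4},
    {"rot": [3.3,17.7,0],"translation": [0,0,0.12],"gripper": 0.4},
    {"rot": [3.3,17.7,0],"translation": [0,0,0.12],"gripper": 0.4},
  ],
)

```text
time_s: 21.45
ee_pos: [0.4492, -0.1826, 0.1131]
ee_rot: [0.092, 0.984, 0.013, -0.155]
ft_force: [0.4, -0.4, -4.2]
grip_width: 0.0529
gripper_force: 88.1
```

```bash
python3 st.py
```

```text
21.8 [ 0.4496 -0.1826  0.1125] F [ 0.08  0.07 -4.08] Ty [-0.569 -0.558 -0.59  -0.562 -0.58  -0.554 -0.541] -0.5649 tilt 17.99
```

Request:
step_arm(
  steps=[
    {"rot": [-1.1,-6,0],"translation": [0,0,0],"gripper": 0.4},
    {"rot": [-2.4,-12.8,0],"translation": [0,0,0],"gripper": 0.4},
    {"rot": [-2.4,-12.8,0],"translation": [0,0,0],"gripper": 0.4},
    {"rot": [-2.4,-12.8,0],"translation": [0,0,0],"gripper": 0.4},
    {"rot": [-2.4,-12.8,0],"translation": [0,0,0],"gripper": 0.4},
    {"rot": [-2.4,-12.8,0],"translation": [0,0,0],"gripper": 0.4},
    {"rot": [-2.4,-12.8,0],"translation": [0,0,0],"gripper": 0.4},
  ],
)

```text
time_s: 22.38
ee_pos: [0.4501, -0.1827, 0.1123]
ee_rot: [0.093, 0.995, 0.003, -0.044]
ft_force: [0.7, 0.5, -3.8]
grip_width: 0.0526
gripper_force: 87.9
```

```bash
python3 st.py
```

```text
22.7333 [ 0.4496 -0.1827  0.1124] F [ 0.08 -0.15 -3.92] Ty [-0.126 -0.095 -0.118 -0.054 -0.165 -0.086 -0.118] -0.1086 tilt 4.99
```

Request:
step_arm(
  steps=[
    {"rot": [-0.9,-4.9,0],"translation": [0,0,0],"gripper": 0.4},
    {"rot": [-1.8,-9.8,0],"translation": [0,0,0],"gripper": 0.4},
    {"rot": [-1.8,-9.8,0],"translation": [0,0,0],"gripper": 0.4},
    {"rot": [-1.8,-9.8,0],"translation": [0,0,0],"gripper": 0.4},
    {"rot": [-1.8,-9.8,0],"translation": [0,0,0],"gripper": 0.4},
    {"rot": [-1.8,-9.8,0],"translation": [0,0,0],"gripper": 0.4},
    {"rot": [-1.8,-9.8,0],"translation": [0,0,0],"gripper": 0.4},
    {"rot": [-1.8,-9.8,0],"translation": [0,0,0],"gripper": 0.4},
    {"rot": [-1.8,-9.8,0],"translation": [0,0,0],"gripper": 0.4},
  ],
)

```text
time_s: 23.48
ee_pos: [0.4498, -0.1827, 0.1123]
ee_rot: [0.093, 0.995, -0.005, 0.043]
ft_force: [0.2, 0.0, -4.1]
grip_width: 0.0527
gripper_force: 88.2
```

```bash
python3 st.py
```

```text
23.8333 [ 0.4496 -0.1827  0.1125] F [ 0.1   0.17 -4.35] Ty [0.159 0.077 0.11  0.059 0.096 0.076 0.077] 0.0932 tilt -4.99
```

Blue differs: ±0.10 at 5°, against 0.16 for an empty tin and 0.097 predicted with the ball. I'll confirm at ±1°, where the ball should reverse the sign.

Request:
step_arm(
  steps=[
    {"rot": [0.7,3.9,0],"translation": [0,0,0],"gripper": 0.4},
    {"rot": [0.7,3.9,0],"translation": [0,0,0],"gripper": 0.4},
    {"rot": [0.7,3.9,0],"translation": [0,0,0],"gripper": 0.4},
    {"rot": [0.7,3.9,0],"translation": [0,0,0],"gripper": 0.4},
    {"rot": [0.7,3.9,0],"translation": [0,0,0],"gripper": 0.4},
    {"rot": [0.7,3.9,0],"translation": [0,0,0],"gripper": 0.4},
  ],
)

```text
time_s: 24.33
ee_pos: [0.4493, -0.1826, 0.1125]
ee_rot: [0.093, 0.996, -0.002, 0.009]
ft_force: [-0.4, 0.1, -4.0]
grip_width: 0.0531
gripper_force: 88.2
```

```bash
python3 st.py;python3 st.py
```

```text
24.6833 [ 0.4496 -0.1826  0.1125] F [ 0.25 -0.05 -4.02] Ty [-0.022 -0.023  0.012 -0.025 -0.03  -0.01  -0.046] -0.0205 tilt -1.03
25.0333 [ 0.4496 -0.1827  0.1125] F [ 0.04 -0.35 -3.73] Ty [-0.03  -0.081 -0.031 -0.059 -0.034 -0.052 -0.045] -0.0475 tilt -1.03
```

Request:
step_arm(
  steps=[
    {"rot": [1,6,0],"translation": [0,0,0],"gripper": 0.4},
    {"rot": [2,11,0],"translation": [0,0,0],"gripper": 0.4},
    {"rot": [2,11,0],"translation": [0,0,0],"gripper": 0.4},
    {"rot": [2,11,0],"translation": [0,0,0],"gripper": 0.4},
    {"rot": [2,11,0],"translation": [0,0,0],"gripper": 0.4},
    {"rot": [2,11,0],"translation": [0,0,0],"gripper": 0.4},
    {"rot": [2,11,0],"translation": [0,0,0],"gripper": 0.4},
    {"rot": [0.9,5,0],"translation": [0,0,0],"gripper": 0.4},
    {"rot": [0.4,2,0],"translation": [0,0,0],"gripper": 0.4},
    {"rot": [0.4,2,0],"translation": [0,0,0],"gripper": 0.4},
    {"rot": [0.4,2,0],"translation": [0,0,0],"gripper": 0.4},
    {"rot": [0.4,2,0],"translation": [0,0,0],"gripper": 0.4},
  ],
)

```text
time_s: 26.03
ee_pos: [0.4499, -0.1826, 0.1129]
ee_rot: [0.093, 0.996, 0.0, -0.009]
ft_force: [0.6, 0.6, -4.4]
grip_width: 0.0528
gripper_force: 88.4
```

```bash
python3 st.py;python3 st.py
```

```text
26.3833 [ 0.4497 -0.1826  0.1123] F [ 0.15  0.02 -3.93] Ty [ 0.034  0.006 -0.008  0.119  0.052  0.042  0.076] 0.0458 tilt 1.05
26.7333 [ 0.4496 -0.1826  0.1125] F [ 0.29  0.27 -3.68] Ty [0.01  0.044 0.048 0.059 0.057 0.026 0.012] 0.0368 tilt 1.02
```

The sign reversed at ±1°, so blue holds the ball. Carrying it over the tray.

Request:
step_arm(
  steps=[
    {"rot": [-0.2,-1,0],"translation": [0.015,0.012,0.02],"gripper": 0.4},
    {"rot": [-0.2,-1,0],"translation": [0.04,0.03,0.03],"gripper": 0.4},
    {"rot": [-0.2,-1,0],"translation": [0.065,0.05,0.04],"gripper": 0.4},
    {"rot": [-0.2,-1,0],"translation": [0.09,0.07,0.05],"gripper": 0.4},
    {"rot": [-0.2,-1,0],"translation": [0.115,0.09,0.05],"gripper": 0.4},
    {"rot": [-0.2,-1,0],"translation": [0.14,0.11,0.05],"gripper": 0.4},
    {"rot": [-0.2,-1,0],"translation": [0.165,0.13,0.05],"gripper": 0.4},
    {"rot": [-0.2,-1,0],"translation": [0.19,0.145,0.05],"gripper": 0.4},
    {"rot": [-0.2,-1,0],"translation": [0.21,0.16,0.05],"gripper": 0.4},
    {"rot": [-0.2,-1,0],"translation": [0.225,0.17,0.05],"gripper": 0.4},
    {"rot": [-0.2,-1,0],"translation": [0.231,0.175,0.05],"gripper": 0.4},
    {"rot": [-0.2,-1,0],"translation": [0.231,0.175,0.05],"gripper": 0.4},
  ],
)

```text
time_s: 27.73
ee_pos: [0.6812, -0.006, 0.1616]
ee_rot: [0.092, 0.996, -0.001, -0.0]
ft_force: [-0.2, -0.9, -4.4]
grip_width: 0.0527
gripper_force: 88.2
```

Request:
step_arm(
  steps=[
    {"rot": [0,0,0],"translation": [0,0,0],"gripper": 0.4},
    {"rot": [0,0,0],"translation": [0,0,0],"gripper": 0.4},
    {"rot": [0,0,0],"translation": [0,0,0],"gripper": 0.4},
    {"rot": [0,0,0],"translation": [0,0,0],"gripper": 0.4},
    {"rot": [0,0,0],"translation": [0,0,0],"gripper": 0.4},
    {"rot": [0,0,0],"translation": [0,0,0],"gripper": 0.4},
  ],
)

```text
time_s: 28.23
ee_pos: [0.6804, -0.0079, 0.1626]
ee_rot: [0.093, 0.996, -0.001, 0.0]
ft_force: [-0.3, -0.7, -3.7]
grip_width: 0.053
gripper_force: 88.2
```

Run:
```python
from h import *
a=grab_frame("top")[:,:,::-1];b=grab_frame("side")[:,:,::-1]
s=read_state();print(s["time_s"],s["ee_pos"],s["ee_rot"],s["gripper_force"],np.abs(s["dq"]).max())
cv2.imwrite("pics/end.png",np.hstack([a[90:290,120:440],b[80:280,200:520]]))
```

```text
28.3333 [ 0.68052351 -0.00771911  0.16255218] [ 9.29910120e-02  9.95666578e-01 -8.58342307e-04 -3.66771030e-06] 88.2418093085289 0.0028948460112261853
```

View pics/end.png

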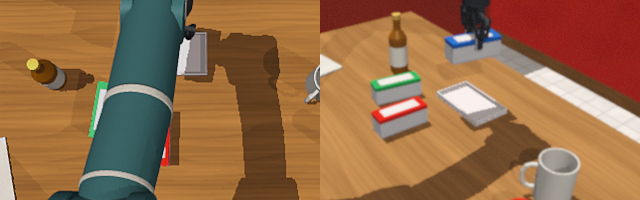

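The blue tin is held level above the tray (side view at about (473,45)). Green and red stand in their places and the bottle is untouched.

```bash
python3 -c "from cell import finish_job;print(finish_job())"
```

```text
the job is handed in; nothing more can be done
None
```

The blue tin has the ball: I handed the job in at about 28 s, holding it level and still over the middle of the tray, underside about 17 cm up, with the empty green and red tins back upright where they stood; no verdict was returned.

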